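# Lock the lamp module into the tail light

## Task

Fit the lamp module into the socket on the back of the motorcycle tail light: find its slots by feel, push it in against the spring, give it a quarter turn clockwise (seen from above) to the stop so that it locks, and let go. Never force the plastic: if the pins are not in the slots, ease off and feel for them. Leave the footpeg and the torque wrench where they lie.

Things in the scene. Friction and masses are not known exactly. Their poses are not given: they have to be found in the camera images.
- lamp: LED lamp module, about 80 g, loose, upright on the work surface. White round plug 36 mm across, 20 mm tall, its foot tapered to 26 mm over the lowest 5 mm; grey flange 44 mm across above it (z 20 to 24 mm), a grip bar on top. A half turn makes no difference. Origin: centre of the underside (at height 0 at the start); z up, x along the bar.
- lamp_bar (a point): Where to grip the lamp, on its axis, 46 mm above its underside: upright grey bar, 40 mm long along the lamp's x, 12 mm thick along its y, from 24 to 52 mm above the underside. Axes as the lamp's.
- lamp_pins (a point): On the lamp's axis, 8 mm above its underside, level with its two steel pins. They stick out along the lamp's +x and -x (in line with the bar) to 24.5 mm from the axis, each 5 mm wide and 4 mm tall (6 to 10 mm above the underside).
- tail_light: Motorcycle tail light lying lens-down, fixed: black box 110 x 160 mm (x, y), 40 mm high, red lens under it, four short studs near the corners, 50 mm high. In its middle stands a grey round socket, 64 mm across, rim 70 mm above the work surface. It cracks if the lamp presses or twists on it with over 40 N in all. Origin: centre of the underside, on the socket's axis; z up.
- socket_rim (a point): Centre of the socket's mouth, level with the rim. Mouth 40 mm wide, with two slots (180 degrees apart) 10 mm wide, out to 27 mm from the axis. They lie nominally along the tail light's x, but the socket is fixed turned up to 0.7 rad either way, which no pose shows: look or feel. Pins enter if within 0.08 rad and 1 mm. Pins resting on the rim: lamp underside 64 mm above the work surface.
- socket_plate (a point): Top of the sprung plate in the socket, on its axis, 60 mm above the work surface, as it stands before the lamp is pushed in. With the pins in the slots the lamp's underside meets it at 60 mm: 4 N at first, then 0.6 N more per mm (9 N at 51.5 mm). At 50 mm the lamp's flange meets the rim, a hard stop.
- socket_lip (a point): Under edge of the socket's lip, on the axis, 63.5 mm above the work surface. With the lamp's underside below 53.5 mm the pins are under the lip and the lamp can turn clockwise only (from above), to a hard stop about 90 degrees from the slots. Let up there, the spring lifts the pins 3 mm into notches (about 80 to 90 degrees): locked, underside at 56.5 mm.
- footpeg: Bystander: loose ribbed aluminium footpeg, 90 x 26 mm, 22 mm high; it and the lamp may be in either of two places. Origin: centre of the underside; long axis x.
- torque_wrench: Bystander: loose steel torque wrench with a black grip, 330 mm long along its x, lying beyond the work, 32 mm high. Origin: near the middle of its length, underside.
There are look-alikes about, which are no part of the job. Several things look just like the lamp: the one meant starts farthest to the robot's left.

How it is judged:
On the way, in this order (a step that is already met when the one before it is completed fails the run):
1. the lamp is lifted clear (height (world z) of lamp above 0.075 m), for 0.1 s.
2. the lamp is pushed in against the spring until its pins are under the lip (z of lamp in the frame of tail_light below 0.0542 m and horizontal distance between lamp and socket_rim below 0.004 m and angle between lamp's own z axis and vertical below 0.1 rad), for 0.1 s.
At the end, for the whole second after the job is handed in: The lamp stands locked in the socket, its pins in the locking notches: its underside 55 to 58 mm above the underside of the tail light, within 4 mm of the socket's axis, upright within 0.1 rad, turned so that its bar lies within 1 rad of the tail light's y axis, at rest (z of lamp in the frame of tail_light between 0.055 and 0.058 m and horizontal distance between lamp and socket_rim below 0.004 m and angle between lamp's own z axis and vertical below 0.1 rad and angle between the x axis of lamp and the y axis of tail_light, either way round below 1 rad and linear speed of lamp below 0.01 m/s); the robot touches nothing.
It fails at once if the lamp is forced: more than 40 N between lamp and tail light (contact force between lamp and tail_light above 40 N).
It fails at once if the footpeg is moved by more than 30 mm (distance of footpeg from where it was at the start of the episode above 0.03 m).
It fails at once if the torque wrench is moved by more than 30 mm (distance of torque_wrench from where it was at the start of the episode above 0.03 m).
It also fails if it takes over 72 s, if anything falls off the work surface, if the arm or the gripper's body presses on something with over 40 N, if the wrist force passes 120 N, or if a joint passes its speed limit or range.

## Robot

A 6-joint arm with a two-finger parallel gripper is mounted at the origin on the work surface. World frame = base frame: x ahead of the robot, y to its left, z up, the work surface at z = 0. Lengths are in m, angles in rad, forces in N, time in s.
With the tool pointing down it reaches from about 0.4 to 0.825 m from the base axis. Payload 7 kg.
Tool frame: the origin (TCP) lies midway between the tips of the shut fingers; the grasp point (between the pads) lies 19 mm behind it; z points along the fingers, y is the line along which they close (so a half turn about z gives the same grasp; the last joint's range is limited). The gripper opens to 88 mm and grips with 3 to 60 N. Pads are 19 mm wide; open, the fingers measure 130 mm over their backs; the gripper's body (78 mm by 193 mm) begins 47 mm behind the grasp point.
Start: joints at [1.55, 0.359, 0.012, 0, -1.224, -0.288], TCP at [0.205, 0.643, 0.227] pointing down, gripper open.
Joint ranges: [-3.07, 3.07], [-1.43, 2.12], [-1.02, 1.25], [-3.03, 1.67], [-3.05, -0], [-3.03, 3.03]. Speed limits (rad/s): [2.39, 2.39, 3.01, 3.14, 3.14, 3.14].

## Interface

Orientations are given as [roll, pitch, yaw] about the fixed x, y, z axes, in that order (R = Rz(yaw) Ry(pitch) Rx(roll)).
In Python, from station import get_state, grab_frame, calibration, job_done, boxes_of, regions_of, spot_point gives the robot as it stands. The module is installed in compiled form; this text tells all that it offers.
- The arm moves only by the tool arm_command, never from a script. Its argument "commands" is a list of rows, each an object of numbers: "tx", "ty", "tz": the shift along the tool's x, y, z each as a share of 25 cm, from -1 to 1; "twist": the turn about the tool's z as a share of 180 degrees, from -1 to 1. A call has exactly 8 rows; each row is the pose to reach, as a shift and turn from the pose commanded when the call began, along the tool's axes at that moment, turning the shorter way round; what a row does not reach only later rows make up. A row lasts 1/12 s, in which the tool goes at most 41.7 mm and 7.16 degrees, less where a joint would pass 70% of its speed; a pose out of reach is approached as far as the arm can. A call with a number of a shift or a turn outside -1 to 1 is refused whole. A call with a gripper value outside its range is refused whole. "claw" is the opening, from 0 (shut) to 1 (fully open), set as the call begins (left out, the last holds). The fingers move at their own pace and stop on an object; "grip_force" is the grip in N (left out, the last holds). Time passes only in rows, so rows that repeat a pose let the fingers close, or fill a call up. It gives the time, the measured TCP pose, the force, the opening and the grip force at its end, in the units of the state.
- get_state(): the state, without advancing time (a new reading comes with each control period).
- grab_frame(name): name is "side" or "top" or "wrist"; returns the picture (384x512x3 uint8, red, green, blue); there is no depth.
- calibration(name): a dict with "camera_matrix" (3x3 intrinsics, pixels), "k1" (the pictures are not rectified: a ray, as slopes to the right and down, at radius r is drawn at 1 + k1 r^2 times it, then the intrinsics apply), "extrinsics" (4x4, takes a point from camera to world coordinates). Camera axes: x right, y down, z forward; pixel columns grow to the right and rows downward; lengths in m; the calibration is good to about 2 mm. A picture is of the moment at which its call begins: read the wrist's pose just before it. calibration takes no time and is no camera call; for the wrist camera it gives the pose at the moment of the call.
- job_done(): hands the job in; it is judged then, once.
Trained networks look in the newest picture that a camera, given by its name, has taken for a name from the list of things; names that differ only in an ending like _2 or _b are one class to them, and where a whole thing is asked for, a point or a joint stands for the part that bears it (a point fixed in the world has none). Each returns a list of dicts, best first, with "score" (0 to 1); they miss things now and then, are a little off and sometimes report something else, mostly with a low value. They report only what shows in the picture. A call takes as long as a camera call. They do not tell look-alikes from the thing itself.
- boxes_of(query, camera): "rect" ([left, top, right, bottom] in pixels, round what is visible of it).
- regions_of(query, camera): "region" (384x512 bool, what is visible of it) and "rect" ([left, top, right, bottom] in pixels, round what is visible of it).
- spot_point(query, camera): "uv" ([column, row] in pixels: a listed point, or the origin of a listed thing).
The state is a dict: "t": time; "q": joint angles; "qd": joint speeds; "joint_efforts": joint torques, N m; "eef_pos": TCP position; "ee_rot": TCP orientation; "force": force on the tool from outside, world axes, zero at the start; "moment": the same for the moment, N m; "width": finger opening in m; "gripper_force": force on a finger pad.
Only numpy, scipy, OpenCV 4.12 (cv2) and the standard library are available. Lean on these libraries where they do the work, as an engineer would, in place of code of your own. Each camera call takes 0.05 s, during which the arm holds its last target. There are 200 camera calls.

## Working session

There is one attempt and no reset: what is moved stays moved. The work goes in short steps, Python scripts to look and compute and a tool call to move; the robot and the scene stay as the last step left them, time stands still between calls to the robot, and variables do not carry over. Pictures are saved under pics/ and viewed, at most 10 in all, crops included, and the job is handed in when it is done.

Besides the shell and the picture viewer there is one more tool, called after ">>>" in YAML: its name, and indented under it one key for each argument. arm_command: Moves the arm, as the interface text tells. Shift numbers are shares of 25 cm and turn numbers shares of 180 degrees, none past 1 either way. Its arguments: {"type":"object","properties":{"commands":{"type":"array"},"claw":{"type":"number"},"grip_force":{"type":"number"}},"required":["commands"]}

```bash
mkdir -p pics; cat > h.py <<'E'
import numpy as np, cv2
from station import *
def ray(cam,uv,cal=None):
    c=cal or calibration(cam); K=np.array(c["camera_matrix"]); E=np.array(c["extrinsics"])
    p=cv2.undistortPoints(np.array([[uv]],float),K,np.array([c["k1"],0,0,0.]))[0,0]
    return E[:3,3],E[:3,:3]@np.array([p[0],p[1],1])
def at(cam,uv,z,cal=None):
    o,d=ray(cam,uv,cal); return o+d*(z-o[2])/d[2]
def save(img,n): cv2.imwrite('pics/'+n,img[:,:,::-1])
E
python3 - <<'E'
from h import *
for c in ("top","side","wrist"):
    cal=calibration(c); f=grab_frame(c); save(f,c+'0.png')
    print(c,np.round(np.array(cal["extrinsics"])[:3],3).tolist())
    for q,z in (("lamp",0),("lamp_bar",.046),("socket_rim",.07),("footpeg",0),("torque_wrench",0)):
        for r in spot_point(q,c)[:4]: print(q,round(r["score"],2),np.round(r["uv"]),np.round(at(c,r["uv"],z,cal),3))
s=get_state();print(s)
t,d=cv2.imread('pics/top0.png'),cv2.imread('pics/wrist0.png')
cv2.imwrite('pics/tw.png',cv2.resize(np.hstack([t,d]),(800,300)))
E
```

```text
top [[0.006, -0.992, 0.128, 0.446], [-1.0, -0.006, 0.001, 0.058], [-0.001, -0.128, -0.992, 1.165]]
lamp 0.74 [294. 186.] [ 0.612 -0.036  0.   ]
lamp 0.58 [236. 246.] [0.465 0.105 0.   ]
lamp 0.58 [156. 222.] [0.522 0.302 0.   ]
lamp 0.54 [276. 250.] [0.456 0.009 0.   ]
lamp_bar 0.84 [278. 245.] [0.466 0.007 0.046]
lamp_bar 0.84 [270. 214.] [0.54  0.024 0.046]
lamp_bar 0.59 [237. 248.] [0.459 0.102 0.046]
lamp_bar 0.55 [297. 181.] [ 0.617 -0.039  0.046]
socket_rim 0.93 [362. 228.] [ 0.505 -0.186  0.07 ]
footpeg 0.57 [158. 220.] [0.526 0.298 0.   ]
torque_wrench 0.84 [242. 125.] [0.765 0.094 0.   ]
side [[0.694, -0.475, 0.54, 0.106], [-0.719, -0.449, 0.53, -0.392], [-0.009, -0.757, -0.654, 0.657]]
lamp 0.83 [245. 262.] [0.462 0.01  0.   ]
lamp 0.82 [260. 236.] [0.536 0.036 0.   ]
lamp 0.68 [217. 237.] [0.468 0.106 0.   ]
lamp 0.67 [306. 234.] [ 0.612 -0.033  0.   ]
lamp_bar 0.9 [246. 247.] [0.465 0.007 0.046]
lamp_bar 0.65 [218. 222.] [0.472 0.1   0.046]
lamp_bar 0.59 [309. 222.] [ 0.608 -0.042  0.046]
lamp_bar 0.57 [260. 223.] [0.533 0.034 0.046]
socket_rim 0.65 [336. 277.] [ 0.513 -0
[... 168 characters left out ...]
6, 0.617], [-0.001, 0.311, -0.95, 0.385]]
{'t': 0.9, 'q': array([ 1.55011879e+00,  3.58596546e-01,  1.19239576e-02, -1.87236057e-05,
       -1.22412863e+00, -2.88101611e-01]), 'qd': array([ 0.00135759, -0.00074407, -0.00065526,  0.00130684, -0.00086968,
       -0.00140411]), 'joint_efforts': array([ 6.01377978e-04, -5.82350814e+01,  2.93307728e+01,  7.00272471e+00,
        1.25456817e-02, -2.34852666e-05]), 'eef_pos': array([0.20513295, 0.64305056, 0.22657055]), 'ee_rot': array([ 3.14158296e+00,  1.54951453e-05, -3.08785507e-01]), 'force': array([0.12305428, 0.15560575, 0.01784151]), 'moment': array([ 0.01650196, -0.03878579,  0.0006572 ]), 'gripper_force': 0.0, 'width': 0.08755567686239592}
```

View pics/top0.png

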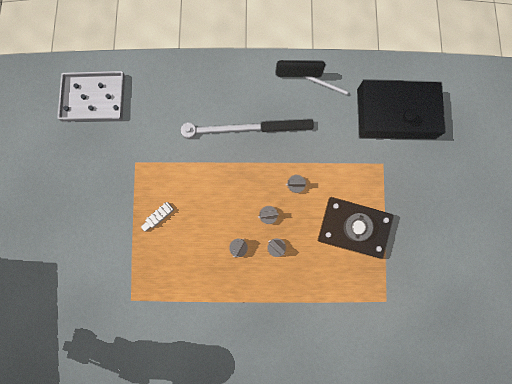

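The top view shows four lamp-like things at (238,247), (277,247), (269,215) and (298,184). In this picture left is world +y, so (238,247), at y≈0.10, is the farthest to the robot's left. The footpeg is at (158,217) and the tail light at (357,228). I'll confirm this in an enlarged crop.

```bash
python3 - <<'E'
import cv2,numpy as np
t=cv2.imread('pics/top0.png')
a=cv2.resize(t[170:265,220:315],(400,400),interpolation=cv2.INTER_CUBIC)
b=cv2.resize(t[188:268,316:396],(400,400),interpolation=cv2.INTER_CUBIC)
cv2.imwrite('pics/crop0.png',np.hstack([a,b]))
E
```

```text
(no output)
```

View pics/crop0.png

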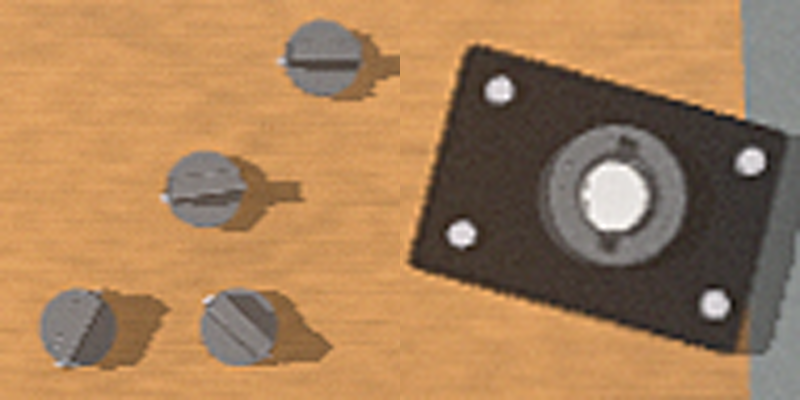

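The target is the lamp at top-view (238,248), the leftmost of the four; its bar yaw is roughly −0.5 rad. The socket slots run along a yaw of about −0.19. I'll move to hover over that lamp.

>>> arm_command:
  commands:
    - {"tx": 0.08, "ty": 0.08}
    - {"tx": 0.18, "ty": 0.19}
    - {"tx": 0.3, "ty": 0.32}
    - {"tx": 0.42, "ty": 0.45}
    - {"tx": 0.54, "ty": 0.57}
    - {"tx": 0.66, "ty": 0.7}
    - {"tx": 0.76, "ty": 0.81}
    - {"tx": 0.82, "ty": 0.87}
  claw: 0.8

```text
invalid input
```

>>> arm_command:
  commands:
    - {"tx": 0.1, "ty": 0.1, "twist": 0.01}
    - {"tx": 0.22, "ty": 0.22, "twist": 0.02}
    - {"tx": 0.34, "ty": 0.35, "twist": 0.03}
    - {"tx": 0.46, "ty": 0.48, "twist": 0.04}
    - {"tx": 0.57, "ty": 0.6, "twist": 0.05}
    - {"tx": 0.68, "ty": 0.73, "twist": 0.06}
    - {"tx": 0.77, "ty": 0.82, "twist": 0.067}
    - {"tx": 0.82, "ty": 0.87, "twist": 0.067}

```text
invalid input
```

```bash
python3 - <<'E'
from h import *
s=get_state(); print(s['t'],s['eef_pos'],s['ee_rot'],s['width'])
cal=calibration("wrist"); f=grab_frame("wrist"); save(f,'w1.png')
for q,z in (("lamp",0),("lamp_bar",.046),("lamp_pins",.008)):
    for r in spot_point(q,"wrist")[:4]: print(q,round(r["score"],2),np.round(r["uv"]),np.round(at("wrist",r["uv"],z,cal),4))
E
```

```text
0.9 [0.20513295 0.64305056 0.22657055] [ 3.14158296e+00  1.54951453e-05 -3.08785507e-01] 0.08755567686239592
```

View pics/w1.png

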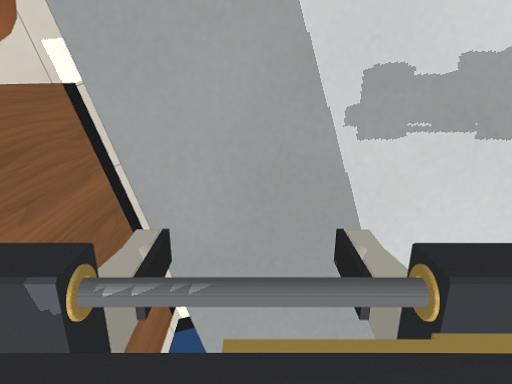

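The moves were refused, so the wrist picture only shows the start pose: gripper fingers at (150,270) and (360,270), with the table edge below. The rows probably need all four numbers.

>>> arm_command:
  commands:
    - {"tx": 0.08, "ty": 0.08, "tz": 0, "twist": 0}
    - {"tx": 0.18, "ty": 0.19, "tz": 0, "twist": 0}
    - {"tx": 0.3, "ty": 0.32, "tz": 0, "twist": 0}
    - {"tx": 0.42, "ty": 0.45, "tz": 0, "twist": 0}
    - {"tx": 0.54, "ty": 0.57, "tz": 0, "twist": 0}
    - {"tx": 0.66, "ty": 0.7, "tz": 0, "twist": 0}
    - {"tx": 0.76, "ty": 0.81, "tz": 0, "twist": 0}
    - {"tx": 0.82, "ty": 0.87, "tz": 0, "twist": 0}
  claw: 0.8

```text
t: 1.77
eef_pos: [0.3349, 0.3702, 0.227]
ee_rot: [-3.141, 0.0, -0.31]
force: [-0.9, 0.2, -0.9]
width: 0.0694
gripper_force: 0.0
```

>>> arm_command:
  commands:
    - {"tx": 0.1, "ty": 0.1, "tz": 0, "twist": 0.01}
    - {"tx": 0.22, "ty": 0.22, "tz": 0, "twist": 0.02}
    - {"tx": 0.34, "ty": 0.35, "tz": 0, "twist": 0.03}
    - {"tx": 0.46, "ty": 0.48, "tz": 0, "twist": 0.04}
    - {"tx": 0.57, "ty": 0.6, "tz": 0, "twist": 0.05}
    - {"tx": 0.68, "ty": 0.73, "tz": 0, "twist": 0.06}
    - {"tx": 0.77, "ty": 0.82, "tz": 0, "twist": 0.067}
    - {"tx": 0.82, "ty": 0.87, "tz": 0, "twist": 0.067}

```text
t: 2.43
eef_pos: [0.4643, 0.1008, 0.2269]
ee_rot: [-3.141, -0.0, -0.522]
force: [1.1, 0.5, 0.9]
width: 0.0703
gripper_force: 0.0
```

```bash
python3 - <<'E'
from h import *
s=get_state(); print(s['t'],s['eef_pos'],s['ee_rot'],s['width'])
grab_frame("top") # settle
cal=calibration("wrist"); f=grab_frame("wrist"); save(f,'w1.png')
for q,z in (("lamp",0),("lamp_bar",.046),("lamp_pins",.008)):
    for r in spot_point(q,"wrist")[:4]: print(q,round(r["score"],2),np.round(r["uv"]),np.round(at("wrist",r["uv"],z,cal),4))
print(get_state()['eef_pos'])
E
```

```text
2.4333 [0.46433292 0.10078439 0.22690388] [-3.14135840e+00 -4.99756119e-04 -5.22457432e-01] 0.07027891350464337
lamp 0.76 [278.  62.] [0.5399 0.0256 0.    ]
lamp 0.74 [323. 117.] [0.4622 0.0093 0.    ]
lamp 0.64 [253. 156.] [0.462  0.1015 0.    ]
lamp_bar 0.97 [252. 162.] [0.4663 0.1006 0.046 ]
lamp_bar 0.7 [279.  60.] [0.5408 0.028  0.046 ]
lamp_bar 0.58 [336. 121.] [0.4615 0.0052 0.046 ]
lamp_pins 0.94 [253. 156.] [0.4636 0.1003 0.008 ]
lamp_pins 0.93 [324. 115.] [0.465  0.0073 0.008 ]
lamp_pins 0.76 [277.  64.] [0.5385 0.028  0.008 ]
[0.46347654 0.10412944 0.22659928]
```

View pics/w1.png

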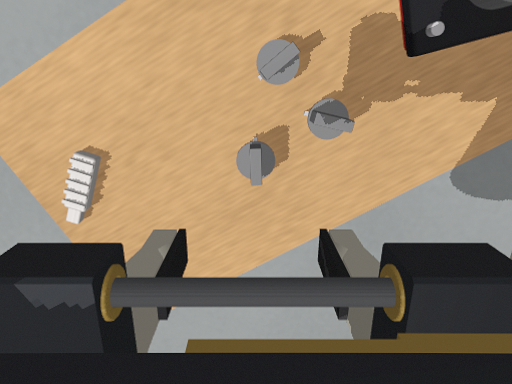

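The lamp sits at (255,162) with its bar vertical in the picture, in line with tool x, so the yaw is right. The footpeg is at (82,185) and the look-alikes at (279,62) and (328,118), all clear of the fingers. Next I descend.

>>> arm_command:
  commands:
    - {"tx": 0.008, "ty": 0.01, "tz": 0.1, "twist": 0}
    - {"tx": 0.008, "ty": 0.01, "tz": 0.22, "twist": 0}
    - {"tx": 0.008, "ty": 0.01, "tz": 0.36, "twist": 0}
    - {"tx": 0.008, "ty": 0.01, "tz": 0.5, "twist": 0}
    - {"tx": 0.008, "ty": 0.01, "tz": 0.62, "twist": 0}
    - {"tx": 0.008, "ty": 0.01, "tz": 0.71, "twist": 0}
    - {"tx": 0.008, "ty": 0.01, "tz": 0.77, "twist": 0}
    - {"tx": 0.008, "ty": 0.01, "tz": 0.79, "twist": 0}
  claw: 0.8

```text
t: 3.35
eef_pos: [0.4624, 0.1011, 0.0268]
ee_rot: [3.138, 0.002, -0.518]
force: [-0.5, -0.2, -0.9]
width: 0.07
gripper_force: 0.0
```

>>> arm_command:
  commands:
    - {"tx": 0, "ty": 0, "tz": 0, "twist": 0}
    - {"tx": 0, "ty": 0, "tz": 0, "twist": 0}
    - {"tx": 0, "ty": 0, "tz": 0, "twist": 0}
    - {"tx": 0, "ty": 0, "tz": 0, "twist": 0}
    - {"tx": 0, "ty": 0, "tz": 0, "twist": 0}
    - {"tx": 0, "ty": 0, "tz": 0, "twist": 0}
    - {"tx": 0, "ty": 0, "tz": 0, "twist": 0}
    - {"tx": 0, "ty": 0, "tz": 0, "twist": 0}
  claw: 0
  grip_force: 25

```text
t: 4.02
eef_pos: [0.4642, 0.1008, 0.0293]
ee_rot: [-3.141, -0.0, -0.519]
force: [0.8, -0.7, -0.4]
width: 0.0223
gripper_force: 0.0
```

>>> arm_command:
  commands:
    - {"tx": 0, "ty": 0, "tz": 0, "twist": 0}
    - {"tx": 0, "ty": 0, "tz": 0, "twist": 0}
    - {"tx": 0, "ty": 0, "tz": 0, "twist": 0}
    - {"tx": 0, "ty": 0, "tz": 0, "twist": 0}
    - {"tx": 0, "ty": 0, "tz": 0, "twist": 0}
    - {"tx": 0, "ty": 0, "tz": 0, "twist": 0}
    - {"tx": 0, "ty": 0, "tz": 0, "twist": 0}
    - {"tx": 0, "ty": 0, "tz": 0, "twist": 0}

```text
t: 4.68
eef_pos: [0.464, 0.1007, 0.029]
ee_rot: [3.141, 0.0, -0.519]
force: [-0.6, -1.3, 1.9]
width: 0.0116
gripper_force: 25.0
```

>>> arm_command:
  commands:
    - {"tx": 0, "ty": 0, "tz": -0.05, "twist": 0}
    - {"tx": 0, "ty": 0, "tz": -0.15, "twist": 0}
    - {"tx": 0, "ty": 0, "tz": -0.28, "twist": 0}
    - {"tx": 0, "ty": 0, "tz": -0.42, "twist": 0}
    - {"tx": 0, "ty": 0, "tz": -0.56, "twist": 0}
    - {"tx": 0, "ty": 0, "tz": -0.68, "twist": 0}
    - {"tx": 0, "ty": 0, "tz": -0.76, "twist": 0}
    - {"tx": 0, "ty": 0, "tz": -0.8, "twist": 0}

```text
t: 5.35
eef_pos: [0.4652, 0.1016, 0.2322]
ee_rot: [-3.137, -0.002, -0.519]
force: [-0.0, -0.1, -0.7]
width: 0.0119
gripper_force: 25.0
```

>>> arm_command:
  commands:
    - {"tx": 0.04, "ty": 0.08, "tz": 0, "twist": -0.01}
    - {"tx": 0.11, "ty": 0.21, "tz": 0, "twist": -0.03}
    - {"tx": 0.19, "ty": 0.36, "tz": 0, "twist": -0.045}
    - {"tx": 0.28, "ty": 0.51, "tz": 0, "twist": -0.06}
    - {"tx": 0.36, "ty": 0.65, "tz": 0, "twist": -0.075}
    - {"tx": 0.43, "ty": 0.79, "tz": 0, "twist": -0.09}
    - {"tx": 0.49, "ty": 0.9, "tz": 0, "twist": -0.1}
    - {"tx": 0.52, "ty": 0.95, "tz": 0, "twist": -0.105}

```text
t: 6.02
eef_pos: [0.4579, -0.1727, 0.2277]
ee_rot: [3.141, 0.002, -0.19]
force: [0.4, 0.4, -1.6]
width: 0.0118
gripper_force: 25.0
```

```bash
python3 - <<'E'
from h import *
for i in range(3): grab_frame("top")
s=get_state(); print(s['t'],s['eef_pos'],s['ee_rot'],s['width'])
cal=calibration("wrist"); f=grab_frame("wrist"); save(f,'w2.png'); np.save('cal2.npy',cal,allow_pickle=True)
for q,z in (("socket_rim",.07),("socket_plate",.06),("tail_light",0)):
    for r in spot_point(q,"wrist")[:2]: print(q,round(r["score"],2),np.round(r["uv"],1),np.round(at("wrist",r["uv"],z,cal),4))
E
```

```text
6.1667 [ 0.45835486 -0.17080377  0.22767342] [-3.14158791e+00  2.13424978e-03 -1.92514422e-01] 0.011941069911994319
socket_rim 0.75 [256.2 111.2] [ 0.5126 -0.1847  0.07  ]
socket_plate 0.8 [252.8 114. ] [ 0.5097 -0.1809  0.06  ]
```

View pics/w2.png

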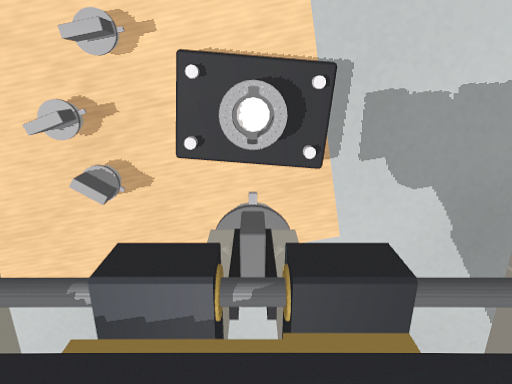

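Wrist view: the socket ring is centred near (254,114), with slots at about (253,90) and (253,140). The held lamp's front pin shows at (253,197). I'll rectify the picture to the rim plane for a precise fit.

```bash
cat > rect.py <<'E'
from h import *
def rectify(f,cal,c,z=.07,half=.045,n=360):
    K=np.array(cal["camera_matrix"]);E=np.linalg.inv(np.array(cal["extrinsics"]))
    g=(np.arange(n)+.5)/n*2*half-half
    X,Y=np.meshgrid(c[0]-g,c[1]-g,indexing='ij')  # up=+x,left=+y
    P=np.stack([X.ravel(),Y.ravel(),np.full(X.size,z)],1)
    uv=cv2.projectPoints(P,cv2.Rodrigues(E[:3,:3])[0],E[:3,3],K,np.array([cal["k1"],0,0,0.]))[0].reshape(n,n,2).astype(np.float32)
    return cv2.remap(f,uv[...,0],uv[...,1],cv2.INTER_CUBIC)
E
python3 - <<'E'
from rect import *
f=cv2.imread('pics/w2.png')[:,:,::-1]; cal=np.load('cal2.npy',allow_pickle=True).item()
c=np.array([.511,-.183]); n,half=360,.045
r=rectify(np.ascontiguousarray(f),cal,c)
g=cv2.cvtColor(r,cv2.COLOR_RGB2GRAY); 
# ring: bright grey mid tone; outer circle = contour of >threshold
m=((g>75)).astype(np.uint8); m=cv2.morphologyEx(m,cv2.MORPH_OPEN,np.ones((5,5)))
k,lab,st,ce=cv2.connectedComponentsWithStats(m); l=lab[n//2-65:n//2+65,n//2-75:n//2+75]
cs,_=cv2.findContours(m,cv2.RETR_EXTERNAL,cv2.CHAIN_APPROX_NONE); q=min(cs,key=lambda q:abs(cv2.contourArea(q)-np.pi*128**2))
(u,v),(a,b),_=cv2.fitEllipse(q); s=2*half/n
cen=c+[half-v*s,half-u*s]; print('outer centre',cen,'dia',a*s,b*s)
# slots: darkness vs angle on radius 21.5..25 mm about centre
for rad in (.0215,.023,.0245):
  th=np.arange(-.9,.9,.01); out=[]
  for base in (0,np.pi):
    p=np.array([[v-rad*np.cos(t+base)/s,u-rad*np.sin(t+base)/s] for t in th],np.float32)
    val=cv2.remap(g,p[None,:,1],p[None,:,0],cv2.INTER_LINEAR)[0].astype(float)
    w=np.clip(np.median(val)-15-val,0,None); out.append(((w*th).sum()/w.sum(),(w>0).sum()*.01*rad))
  print(rad,np.round(out,4).tolist())
r=r.copy(); cv2.circle(r,(int(u),int(v)),int(.02/s),(255,0,0),1); cv2.circle(r,(int(u),int(v)),int(.032/s),(255,0,0),1)
save(cv2.resize(np.hstack([r,cv2.cvtColor(m*255,cv2.COLOR_GRAY2RGB)]),(800,400)),'rect.png')
E
```

```text
outer centre [ 0.50939724 -0.18038776] dia 0.0649275131225586 0.06538606262207032
0.0215 [[-0.2237, 0.0118], [-0.2167, 0.0107]]
0.023 [[-0.2212, 0.0104], [-0.224, 0.0108]]
0.0245 [[-0.2245, 0.0108], [-0.2174, 0.0113]]
```

View pics/rect.png

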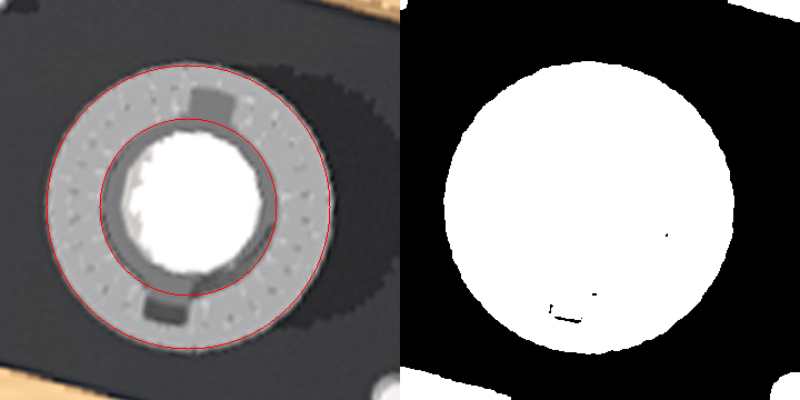

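The fit is good: outer diameter about 65 mm (64 given), centre (0.5094,−0.1804), slot yaw −0.221, both slots agreeing. I'll move above the mouth with the lamp underside at about 76 mm.

>>> arm_command:
  commands:
    - {"tx": 0.05, "ty": 0, "tz": 0.02, "twist": 0.003}
    - {"tx": 0.12, "ty": 0, "tz": 0.08, "twist": 0.006}
    - {"tx": 0.18, "ty": 0, "tz": 0.17, "twist": 0.009}
    - {"tx": 0.208, "ty": -0.001, "tz": 0.28, "twist": 0.009}
    - {"tx": 0.208, "ty": -0.001, "tz": 0.38, "twist": 0.009}
    - {"tx": 0.208, "ty": -0.001, "tz": 0.45, "twist": 0.009}
    - {"tx": 0.208, "ty": -0.001, "tz": 0.49, "twist": 0.009}
    - {"tx": 0.208, "ty": -0.001, "tz": 0.49, "twist": 0.009}

```text
t: 7.03
eef_pos: [0.509, -0.1784, 0.1044]
ee_rot: [3.141, 0.004, -0.217]
force: [-1.8, 0.0, -2.2]
width: 0.0119
gripper_force: 25.0
```

>>> arm_command:
  commands:
    - {"tx": 0, "ty": 0, "tz": 0, "twist": 0}
    - {"tx": 0, "ty": 0, "tz": 0, "twist": 0}
    - {"tx": 0, "ty": 0, "tz": 0, "twist": 0}
    - {"tx": 0, "ty": 0, "tz": 0, "twist": 0}
    - {"tx": 0, "ty": 0, "tz": 0, "twist": 0}
    - {"tx": 0, "ty": 0, "tz": 0, "twist": 0}
    - {"tx": 0, "ty": 0, "tz": 0, "twist": 0}
    - {"tx": 0, "ty": 0, "tz": 0, "twist": 0}

```text
t: 7.7
eef_pos: [0.5102, -0.1795, 0.1067]
ee_rot: [-3.142, -0.0, -0.218]
force: [0.0, 0.2, -1.6]
width: 0.0116
gripper_force: 25.0
```

```bash
python3 - <<'E'
from h import *
s=get_state(); print(s['t'],s['eef_pos'],s['ee_rot'],s['width'],s['force'])
for n in ('wrist','side'):
    f=grab_frame(n); save(f,n+'3.png')
w,s=cv2.imread('pics/wrist3.png'),cv2.imread('pics/side3.png')
cv2.imwrite('pics/ws3.png',np.hstack([cv2.resize(w[100:300,156:356],(400,400)),cv2.resize(s[200:320,270:390],(400,400),interpolation=2)]))
E
```

```text
7.7 [ 0.51019308 -0.17946345  0.10670718] [-3.14155499e+00 -2.29352061e-04 -2.17827527e-01] 0.011595654672266056 [ 0.01029901  0.22760859 -1.56858087]
```

View pics/ws3.png

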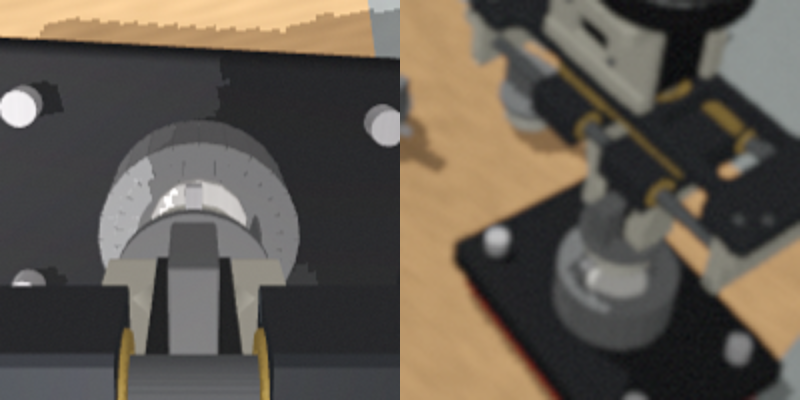

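Left: front pin at crop (193,195), about 3 px left of the socket ring's centre column (199). Right: the lamp hangs just over the mouth. I'll measure that residual offset.

```bash
python3 - <<'E'
from rect import *
s=get_state(); cal=calibration("wrist"); print(np.array(cal["camera_matrix"])[:2].round(1).tolist())
f=cv2.imread('pics/wrist3.png')
g=cv2.resize(f[180:300,206:306],(1000,1200),interpolation=2)[:600,:]
cv2.imwrite('pics/pin.png',cv2.resize(g,(800,480)))
yaw=s['ee_rot'][2]; tx=np.array([np.cos(yaw),np.sin(yaw)]); ty=np.array([np.sin(yaw),-np.cos(yaw)])
zb=s['eef_pos'][2]-.029
pin=at('wrist',(156+193/2,100+195/2),zb+.008,cal)[:2]-s['eef_pos'][:2]
print('pin in tool',pin@tx,pin@ty)
for u,z in ((100,.07),(299,.07)):
    p=at('wrist',(156+u/2,100+235/2),z,cal)[:2]-s['eef_pos'][:2]; print('ring edge tool',p@tx,p@ty)
# bar top front edge centre, z=zb+.052
p=at('wrist',(156+193/2,100+222/2),zb+.052,cal)[:2]-s['eef_pos'][:2]; print('bar front top',p@tx,p@ty)
E
```

```text
[[330.1, 0.0, 252.4], [0.0, 330.1, 185.9]]
pin in tool 0.020192869637505603 -9.45079773474062e-05
ring edge tool 0.0008222145931042905 -0.029967417712556257
ring edge tool 0.000801598406065328 0.03387297308144524
bar front top 0.029967089585494603 -4.3989569062219833e-05
```

View pics/pin.png

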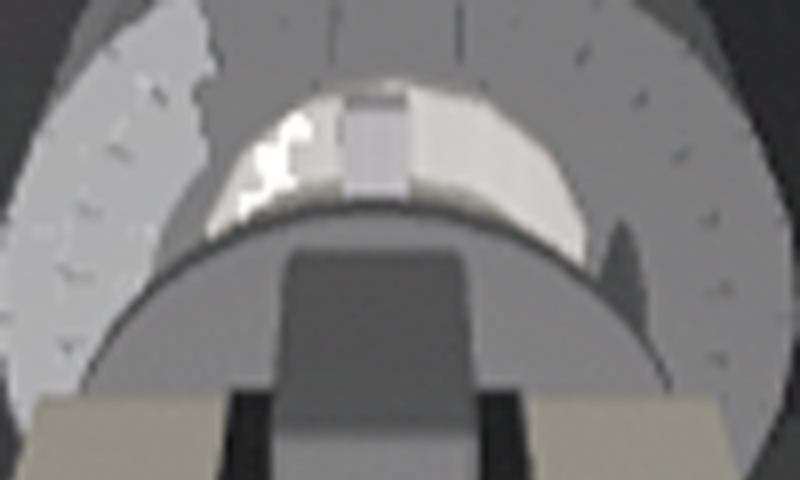

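```bash
python3 - <<'E'
from rect import *
from scipy.optimize import least_squares
P=[];C=[];Y=[];F=[]
for i in range(6):
    s=get_state(); cal=calibration("wrist"); f=grab_frame("wrist")
    P.append(s['eef_pos']);Y.append(s['ee_rot'][2]);F.append(s['force'])
    c=s['eef_pos'][:2]; n,half=450,.045; S=2*half/n
    r=rectify(f,cal,c); 
    r=rectify(f,cal,c,n=n); g=cv2.GaussianBlur(cv2.cvtColor(r,cv2.COLOR_RGB2GRAY),(0,0),1.5).astype(float)
    yaw=Y[-1]; pts=[]
    # left/right arcs: search radially from approximate centre for ring->black edge
    for a in list(np.radians(np.arange(60,105,3)))+list(np.radians(np.arange(-105,-57,3))):
        rr=np.arange(.026,.040,S/2); th=yaw+a
        x=rr*np.cos(th); y=rr*np.sin(th)
        v=cv2.remap(g.astype(np.float32),((half-y)/S-.5).astype(np.float32)[None],((half-x)/S-.5).astype(np.float32)[None],1)[0]
        gr=np.diff(v); k=gr.argmin()
        if gr[k]<-2: pts.append([rr[k]*np.cos(th),rr[k]*np.sin(th)])
    pts=np.array(pts)
    res=least_squares(lambda p:np.hypot(*(pts-p[:2]).T)-.032,[0,0],loss='soft_l1',f_scale=.0005)
    tx=np.array([np.cos(yaw),np.sin(yaw)]); ty=np.array([np.sin(yaw),-np.cos(yaw)])
    C.append([res.x@tx,res.x@ty,len(pts),np.median(abs(res.fun))*1e3])
    pin=at('wrist',(253.,193.5),c[0]*0+s['eef_pos'][2]-.029+.010,cal)[:2]-c
    C[-1]+=[pin@tx,pin@ty]
print(np.round(C,4)); print(np.round(P,4)); print(np.round(Y,4)); print(np.round(np.mean(F,0),2))
E
```

```text
[[-1.000e-04  1.500e-03  3.100e+01  1.160e-01  2.340e-02  2.000e-04]
 [-1.000e-04  1.500e-03  3.100e+01  1.222e-01  2.330e-02  2.000e-04]
 [-0.000e+00  1.500e-03  3.100e+01  1.421e-01  2.330e-02  2.000e-04]
 [-1.000e-04  1.600e-03  3.100e+01  1.404e-01  2.340e-02  2.000e-04]
 [-0.000e+00  1.600e-03  3.100e+01  1.308e-01  2.330e-02  2.000e-04]
 [-0.000e+00  1.600e-03  3.100e+01  1.487e-01  2.330e-02  2.000e-04]]
[[ 0.5101 -0.1794  0.1066]
 [ 0.5101 -0.1794  0.1065]
 [ 0.5101 -0.1794  0.1065]
 [ 0.5101 -0.1794  0.1065]
 [ 0.5102 -0.1794  0.1065]
 [ 0.5102 -0.1794  0.1065]]
[-0.2178 -0.2177 -0.2177 -0.2177 -0.2177 -0.2177]
[-0.14 -0.24 -1.14]
```

In the same picture the socket sits at about +1.4 mm in tool y and +0.9 mm in tool x from the lamp. I'll correct that and lower to just above pin contact.

>>> arm_command:
  commands:
    - {"tx": 0.004, "ty": 0.006, "tz": 0, "twist": 0.001}
    - {"tx": 0.004, "ty": 0.006, "tz": 0.01, "twist": 0.001}
    - {"tx": 0.004, "ty": 0.006, "tz": 0.02, "twist": 0.001}
    - {"tx": 0.004, "ty": 0.006, "tz": 0.03, "twist": 0.001}
    - {"tx": 0.004, "ty": 0.006, "tz": 0.038, "twist": 0.001}
    - {"tx": 0.004, "ty": 0.006, "tz": 0.042, "twist": 0.001}
    - {"tx": 0.004, "ty": 0.006, "tz": 0.046, "twist": 0.001}
    - {"tx": 0.004, "ty": 0.006, "tz": 0.046, "twist": 0.001}

```text
t: 8.77
eef_pos: [0.5107, -0.181, 0.0948]
ee_rot: [3.142, 0.0, -0.221]
force: [0.6, -0.3, -1.0]
width: 0.012
gripper_force: 25.0
```

>>> arm_command:
  commands:
    - {"tx": 0, "ty": 0, "tz": 0.002, "twist": 0}
    - {"tx": 0, "ty": 0, "tz": 0.004, "twist": 0}
    - {"tx": 0, "ty": 0, "tz": 0.006, "twist": 0}
    - {"tx": 0, "ty": 0, "tz": 0.008, "twist": 0}
    - {"tx": 0, "ty": 0, "tz": 0.01, "twist": 0}
    - {"tx": 0, "ty": 0, "tz": 0.01, "twist": 0}
    - {"tx": 0, "ty": 0, "tz": 0.01, "twist": 0}
    - {"tx": 0, "ty": 0, "tz": 0.01, "twist": 0}

```text
t: 9.43
eef_pos: [0.5109, -0.1811, 0.0926]
ee_rot: [3.142, -0.0, -0.221]
force: [0.1, -0.5, -1.2]
width: 0.0118
gripper_force: 25.0
```

>>> arm_command:
  commands:
    - {"tx": 0, "ty": 0, "tz": 0.002, "twist": 0}
    - {"tx": 0, "ty": 0, "tz": 0.004, "twist": 0}
    - {"tx": 0, "ty": 0, "tz": 0.006, "twist": 0}
    - {"tx": 0, "ty": 0, "tz": 0.006, "twist": 0}
    - {"tx": 0, "ty": 0, "tz": 0.006, "twist": 0}
    - {"tx": 0, "ty": 0, "tz": 0.006, "twist": 0}
    - {"tx": 0, "ty": 0, "tz": 0.006, "twist": 0}
    - {"tx": 0, "ty": 0, "tz": 0.006, "twist": 0}

```text
t: 10.1
eef_pos: [0.5109, -0.1811, 0.0911]
ee_rot: [-3.142, -0.0, -0.221]
force: [-0.0, 0.3, -1.1]
width: 0.012
gripper_force: 25.0
```

Underside at about 62 mm with no reaction: the pins are in the slots. I'll go on to the plate.

>>> arm_command:
  commands:
    - {"tx": 0, "ty": 0, "tz": 0.002, "twist": 0}
    - {"tx": 0, "ty": 0, "tz": 0.004, "twist": 0}
    - {"tx": 0, "ty": 0, "tz": 0.006, "twist": 0}
    - {"tx": 0, "ty": 0, "tz": 0.008, "twist": 0}
    - {"tx": 0, "ty": 0, "tz": 0.01, "twist": 0}
    - {"tx": 0, "ty": 0, "tz": 0.012, "twist": 0}
    - {"tx": 0, "ty": 0, "tz": 0.012, "twist": 0}
    - {"tx": 0, "ty": 0, "tz": 0.012, "twist": 0}

```text
t: 10.77
eef_pos: [0.5109, -0.1811, 0.0883]
ee_rot: [3.142, -0.0, -0.221]
force: [-1.9, 0.6, 2.6]
width: 0.012
gripper_force: 25.0
```

Spring contact of about 4 N at 59–60 mm, as given. Now I push in toward 52 mm.

>>> arm_command:
  commands:
    - {"tx": 0, "ty": 0, "tz": 0.003, "twist": 0}
    - {"tx": 0, "ty": 0, "tz": 0.006, "twist": 0}
    - {"tx": 0, "ty": 0, "tz": 0.009, "twist": 0}
    - {"tx": 0, "ty": 0, "tz": 0.012, "twist": 0}
    - {"tx": 0, "ty": 0, "tz": 0.015, "twist": 0}
    - {"tx": 0, "ty": 0, "tz": 0.018, "twist": 0}
    - {"tx": 0, "ty": 0, "tz": 0.018, "twist": 0}
    - {"tx": 0, "ty": 0, "tz": 0.018, "twist": 0}

```text
t: 11.43
eef_pos: [0.5109, -0.1811, 0.0837]
ee_rot: [3.142, -0.0, -0.221]
force: [-2.5, 0.7, 5.9]
width: 0.0118
gripper_force: 25.0
```

>>> arm_command:
  commands:
    - {"tx": 0, "ty": 0, "tz": 0.002, "twist": 0}
    - {"tx": 0, "ty": 0, "tz": 0.004, "twist": 0}
    - {"tx": 0, "ty": 0, "tz": 0.006, "twist": 0}
    - {"tx": 0, "ty": 0, "tz": 0.008, "twist": 0}
    - {"tx": 0, "ty": 0, "tz": 0.01, "twist": 0}
    - {"tx": 0, "ty": 0, "tz": 0.012, "twist": 0}
    - {"tx": 0, "ty": 0, "tz": 0.012, "twist": 0}
    - {"tx": 0, "ty": 0, "tz": 0.012, "twist": 0}

```text
t: 12.1
eef_pos: [0.5109, -0.1811, 0.0809]
ee_rot: [3.141, -0.0, -0.221]
force: [-1.9, 0.9, 7.4]
width: 0.0119
gripper_force: 25.0
```

>>> arm_command:
  commands:
    - {"tx": 0, "ty": 0, "tz": 0.002, "twist": 0}
    - {"tx": 0, "ty": 0, "tz": 0.002, "twist": 0}
    - {"tx": 0, "ty": 0, "tz": 0.002, "twist": 0.01}
    - {"tx": 0, "ty": 0, "tz": 0.002, "twist": 0.02}
    - {"tx": 0, "ty": 0, "tz": 0.002, "twist": 0.03}
    - {"tx": 0, "ty": 0, "tz": 0.002, "twist": 0.04}
    - {"tx": 0, "ty": 0, "tz": 0.002, "twist": 0.05}
    - {"tx": 0, "ty": 0, "tz": 0.002, "twist": 0.06}

```text
t: 12.77
eef_pos: [0.5116, -0.1814, 0.0807]
ee_rot: [3.141, -0.002, -0.41]
force: [-1.4, -0.7, 7.2]
width: 0.0119
gripper_force: 25.0
```

```bash
python3 -c "
from station import *
s=get_state();print(s['force'],s['moment'],s['eef_pos'])"
```

```text
[-1.36384674 -0.74136033  7.21699437] [-0.25366802  0.5698175   0.00252047] [ 0.51155577 -0.18142975  0.08074273]
```

>>> arm_command:
  commands:
    - {"tx": 0, "ty": 0.001, "tz": 0, "twist": 0.015}
    - {"tx": -0.001, "ty": 0.001, "tz": 0, "twist": 0.03}
    - {"tx": -0.001, "ty": 0.002, "tz": 0, "twist": 0.045}
    - {"tx": -0.001, "ty": 0.002, "tz": 0, "twist": 0.06}
    - {"tx": -0.002, "ty": 0.003, "tz": 0, "twist": 0.075}
    - {"tx": -0.002, "ty": 0.003, "tz": 0, "twist": 0.09}
    - {"tx": -0.002, "ty": 0.004, "tz": 0, "twist": 0.105}
    - {"tx": -0.003, "ty": 0.004, "tz": 0, "twist": 0.12}

```text
t: 13.43
eef_pos: [0.5111, -0.1821, 0.0809]
ee_rot: [-3.14, -0.002, -0.788]
force: [-0.0, -0.8, 7.1]
width: 0.012
gripper_force: 25.0
```

>>> arm_command:
  commands:
    - {"tx": 0, "ty": 0, "tz": 0, "twist": 0.015}
    - {"tx": 0, "ty": 0, "tz": 0, "twist": 0.03}
    - {"tx": 0, "ty": 0, "tz": 0, "twist": 0.045}
    - {"tx": 0, "ty": 0, "tz": 0, "twist": 0.06}
    - {"tx": 0, "ty": 0, "tz": 0, "twist": 0.075}
    - {"tx": 0, "ty": 0, "tz": 0, "twist": 0.09}
    - {"tx": 0, "ty": 0, "tz": 0, "twist": 0.105}
    - {"tx": 0, "ty": 0, "tz": 0, "twist": 0.12}

```text
t: 14.1
eef_pos: [0.5108, -0.182, 0.0808]
ee_rot: [-3.14, -0.001, -1.165]
force: [-1.0, -1.2, 7.9]
width: 0.0118
gripper_force: 25.0
```

```bash
python3 -c "
from station import *
s=get_state();print(s['force'],s['moment'],s['eef_pos'])"
```

```text
[-1.01310677 -1.15488101  7.89756231] [-0.16459871  0.29160267  0.08805912] [ 0.51083974 -0.18202897  0.08082673]
```

>>> arm_command:
  commands:
    - {"tx": 0, "ty": 0, "tz": 0, "twist": 0.015}
    - {"tx": 0, "ty": 0, "tz": 0, "twist": 0.03}
    - {"tx": 0, "ty": 0, "tz": 0, "twist": 0.045}
    - {"tx": 0, "ty": 0, "tz": 0, "twist": 0.06}
    - {"tx": 0, "ty": 0, "tz": 0, "twist": 0.075}
    - {"tx": 0, "ty": 0, "tz": 0, "twist": 0.09}
    - {"tx": 0, "ty": 0, "tz": 0, "twist": 0.105}
    - {"tx": 0, "ty": 0, "tz": 0, "twist": 0.12}

```text
t: 14.77
eef_pos: [0.5103, -0.1819, 0.0807]
ee_rot: [-3.141, -0.001, -1.542]
force: [-1.8, -0.3, 7.5]
width: 0.0119
gripper_force: 25.0
```

>>> arm_command:
  commands:
    - {"tx": 0, "ty": 0, "tz": 0, "twist": 0.01}
    - {"tx": 0, "ty": 0, "tz": 0, "twist": 0.02}
    - {"tx": 0, "ty": 0, "tz": 0, "twist": 0.03}
    - {"tx": 0, "ty": 0, "tz": 0, "twist": 0.04}
    - {"tx": 0, "ty": 0, "tz": 0, "twist": 0.048}
    - {"tx": 0, "ty": 0, "tz": 0, "twist": 0.055}
    - {"tx": 0, "ty": 0, "tz": 0, "twist": 0.06}
    - {"tx": 0, "ty": 0, "tz": 0, "twist": 0.06}

```text
t: 15.43
eef_pos: [0.5099, -0.1819, 0.0805]
ee_rot: [-3.141, -0.0, -1.729]
force: [-3.0, -0.2, 7.9]
width: 0.0117
gripper_force: 25.0
```

```bash
python3 -c "
from station import *
s=get_state();print(s['force'],s['moment'],s['eef_pos'])"
```

```text
[-2.98341328 -0.15696934  7.92069292] [0.31277268 0.89646909 0.05984179] [ 0.50989918 -0.18189534  0.08053579]
```

>>> arm_command:
  commands:
    - {"tx": 0, "ty": 0, "tz": 0, "twist": 0.003}
    - {"tx": 0, "ty": 0, "tz": 0, "twist": 0.006}
    - {"tx": 0, "ty": 0, "tz": 0, "twist": 0.009}
    - {"tx": 0, "ty": 0, "tz": 0, "twist": 0.012}
    - {"tx": 0, "ty": 0, "tz": 0, "twist": 0.012}
    - {"tx": 0, "ty": 0, "tz": 0, "twist": 0.012}
    - {"tx": 0, "ty": 0, "tz": 0, "twist": 0.012}
    - {"tx": 0, "ty": 0, "tz": 0, "twist": 0.012}

```text
t: 16.1
eef_pos: [0.5095, -0.1818, 0.0804]
ee_rot: [3.141, -0.0, -1.766]
force: [-3.1, 1.3, 9.5]
width: 0.0118
gripper_force: 25.0
```

```bash
python3 -c "
from station import *
s=get_state();print(s['force'],s['moment'],s['ee_rot'])"
```

```text
[-3.11790944  1.34170734  9.47068353] [0.60170795 1.29200266 0.12565702] [ 3.14138265e+00 -2.70857774e-04 -1.76604958e+00]
```

Turned 88.5°, with the moment starting to rise at the stop. I'll let up so the spring lifts the pins into the notches.

>>> arm_command:
  commands:
    - {"tx": 0, "ty": 0, "tz": -0.003, "twist": 0}
    - {"tx": 0, "ty": 0, "tz": -0.006, "twist": 0}
    - {"tx": 0, "ty": 0, "tz": -0.009, "twist": 0}
    - {"tx": 0, "ty": 0, "tz": -0.012, "twist": 0}
    - {"tx": 0, "ty": 0, "tz": -0.015, "twist": 0}
    - {"tx": 0, "ty": 0, "tz": -0.018, "twist": 0}
    - {"tx": 0, "ty": 0, "tz": -0.018, "twist": 0}
    - {"tx": 0, "ty": 0, "tz": -0.018, "twist": 0}

```text
t: 16.77
eef_pos: [0.5095, -0.1817, 0.0845]
ee_rot: [3.141, -0.0, -1.767]
force: [-3.8, 0.7, 2.8]
width: 0.0116
gripper_force: 25.0
```

```bash
python3 -c "
from station import *
s=get_state();print(s['force'],s['moment'],s['ee_rot'])"
```

```text
[-3.76610521  0.65407996  2.7519655 ] [0.35728145 1.09241913 0.16325323] [ 3.14113419e+00 -5.41047895e-05 -1.76659440e+00]
```

>>> arm_command:
  commands:
    - {"tx": 0, "ty": 0, "tz": -0.001, "twist": 0}
    - {"tx": 0, "ty": 0, "tz": -0.002, "twist": 0}
    - {"tx": 0, "ty": 0, "tz": -0.003, "twist": 0}
    - {"tx": 0, "ty": 0, "tz": -0.004, "twist": 0}
    - {"tx": 0, "ty": 0, "tz": -0.005, "twist": 0}
    - {"tx": 0, "ty": 0, "tz": -0.005, "twist": 0}
    - {"tx": 0, "ty": 0, "tz": -0.005, "twist": 0}
    - {"tx": 0, "ty": 0, "tz": -0.005, "twist": 0}

```text
t: 17.43
eef_pos: [0.5094, -0.1817, 0.0856]
ee_rot: [3.141, -0.0, -1.767]
force: [-2.8, -0.9, -1.1]
width: 0.0115
gripper_force: 25.0
```

The force fell 4 N in 1.1 mm, far more than the spring alone, at an underside of about 56.5 mm: the pins are seated in the notches. Now I release and lift.

>>> arm_command:
  commands:
    - {"tx": 0, "ty": 0, "tz": 0, "twist": 0}
    - {"tx": 0, "ty": 0, "tz": 0, "twist": 0}
    - {"tx": 0, "ty": 0, "tz": 0, "twist": 0}
    - {"tx": 0, "ty": 0, "tz": 0, "twist": 0}
    - {"tx": 0, "ty": 0, "tz": 0, "twist": 0}
    - {"tx": 0, "ty": 0, "tz": 0, "twist": 0}
    - {"tx": 0, "ty": 0, "tz": 0, "twist": 0}
    - {"tx": 0, "ty": 0, "tz": 0, "twist": 0}
  claw: 0.6

```text
t: 18.1
eef_pos: [0.5098, -0.1817, 0.0858]
ee_rot: [-3.141, 0.0, -1.766]
force: [-0.3, 0.6, -0.3]
width: 0.0521
gripper_force: 0.0
```

>>> arm_command:
  commands:
    - {"tx": 0, "ty": 0, "tz": 0, "twist": 0}
    - {"tx": 0, "ty": 0, "tz": -0.03, "twist": 0}
    - {"tx": 0, "ty": 0, "tz": -0.08, "twist": 0}
    - {"tx": 0, "ty": 0, "tz": -0.15, "twist": 0}
    - {"tx": 0, "ty": 0, "tz": -0.25, "twist": 0}
    - {"tx": 0, "ty": 0, "tz": -0.35, "twist": 0}
    - {"tx": 0, "ty": 0, "tz": -0.42, "twist": 0}
    - {"tx": 0, "ty": 0, "tz": -0.45, "twist": 0}

```text
t: 18.77
eef_pos: [0.5111, -0.182, 0.2019]
ee_rot: [-3.137, 0.0, -1.766]
force: [-0.3, -0.5, -0.8]
width: 0.0523
gripper_force: 0.0
```

```bash
python3 - <<'E'
from h import *
for i in range(4): cal=calibration("wrist"); f=grab_frame("wrist")
s=get_state(); print(s['t'],s['eef_pos'],s['force'],s['width'])
for q,z in (("lamp_bar",.1025),("lamp",.0565)):
    for r in spot_point(q,"wrist")[:2]: print(q,round(r["score"],2),np.round(r["uv"],1),np.round(at("wrist",r["uv"],z,cal),4))
save(f,'w4.png'); save(grab_frame('side'),'s4.png')
w,s=cv2.imread('pics/w4.png'),cv2.imread('pics/s4.png')
cv2.imwrite('pics/ws4.png',np.hstack([cv2.resize(w,(533,400)),cv2.resize(s[200:320,280:360],(267,400),interpolation=2)]))
E
```

```text
18.9667 [ 0.50915696 -0.18152463  0.19751345] [-0.45303539 -0.91024775 -0.31076599] 0.05247872169850814
lamp_bar 0.79 [248.6 188.6] [ 0.5142 -0.1815  0.1025]
lamp_bar 0.74 [260.1 340.2] [ 0.5338 -0.0294  0.1025]
lamp 0.66 [251.7 175.8] [ 0.5123 -0.1784  0.0565]
lamp 0.64 [261.5 317. ] [ 0.5335 -0.0176  0.0565]
```

View pics/ws4.png

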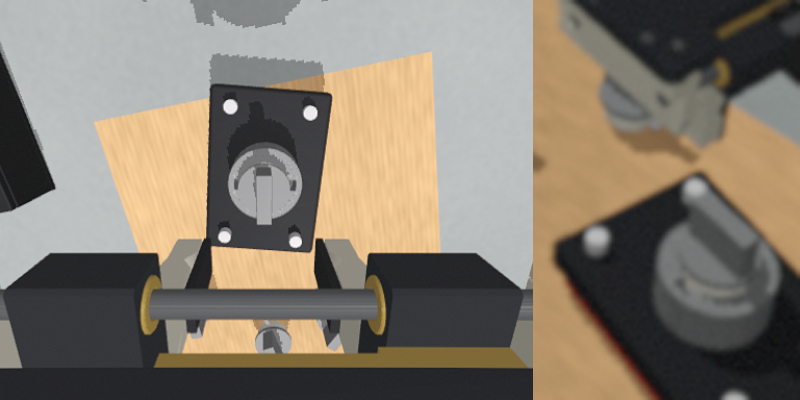

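The lamp stands upright in the socket, centred at (264,190), with its bar along the tail light's long (y) axis. The flange sits just above the rim and the gripper is clear. I'm handing in.

```bash
python3 -c "
from station import *
print(job_done())"
```

```text
the job is handed in; nothing more can be done
None
```

The leftmost lamp is locked in the tail-light socket: pushed in against the spring, turned about 88° clockwise until the moment began to rise, and released. I handed the job in at about 19 s with the gripper clear; the station did not report a verdict.

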